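Sweep spilled dishwasher tablets into the sweep tray

ROBOT

A 7-joint arm with a two-finger parallel gripper is mounted at the origin on a cart in front of the work surface, level with it; the furniture and walls round the work are solid. World frame = base frame: x ahead of the robot, y to its left, z up, the work surface at z = 0. Lengths are in m, angles in rad, forces in N, time in s.
With the tool pointing down it reaches from about 0.425 to 0.875 m from the base axis. Payload 4.7 kg.
Tool frame: the origin (TCP) lies on the centre line of the jaws, within the pads' length; the fingertips stand ahead of it and the grasp point (between the pads) lies 2 mm behind it (nose_length is the z of the fingertips in the tool frame, in m); z points along the fingers, y is the line along which they close (so a half turn about z gives the same grasp; the last joint's range is limited). The gripper opens to 87 mm and grips with 3 to 60 N. Pads are 19 mm wide; open, the fingers measure 117 mm over their backs; the gripper's body (75 mm by 190 mm) begins 51 mm behind the grasp point.
Start: joints at [1.153, 0.321, -0.07, 1.45, 0.023, 1.371, -0.057], TCP at [0.272, -0.59, 0.24] pointing down, gripper open.
Joint ranges: [-2.86, 2.86], [-0.3, 2.09], [-1.38, 1.24], [0.06, 2.45], [-1.56, 4.7], [0.09, 2.05], [-2.69, 2.69]. Speed limits (rad/s): [2.57, 2.57, 3.14, 3.14, 3.14, 3.14, 3.14].

INTERFACE

Orientations are given as a rotation vector (axis times angle).
In Python, from bench import * gives the robot as it stands.
- The arm moves only by the tool send_rows, never from a script. Its arguments are lists of equal length, an entry for each row: "xyz": the shift along the tool's x, y, z in mm, a list of three; "dr": the turn, a rotation vector about the tool's x, y, z in rad, a list of three. A call has exactly 10 rows; each row is the pose to reach, as a shift and turn from the pose commanded when the call began, along the tool's axes at that moment; what a row does not reach only later rows make up. A row lasts 1/12 s, in which the tool goes at most 41.7 mm and 7.16 degrees, less where a joint would pass 70% of its speed; a pose out of reach is approached as far as the arm can. A call with a gripper value outside its range is refused whole. "jaw" is the finger opening in mm, from 0 to 87, set as the call begins (left out, the last holds). The fingers move at their own pace and stop on an object; "grip_force" is the grip in N (left out, the last holds). Time passes only in rows, so rows that repeat a pose let the fingers close, or fill a call up. It gives the time, the measured TCP pose, the force, the opening and the grip force at its end, in the units of the state.
- get_state(): the state, without advancing time (a new reading comes with each control period).
- get_image(name): name is "scene" or "top" or "wrist"; returns the picture (420x560x3 uint8, red, green, blue); there is no depth.
- calibration(name): a dict with "vfov" (degrees; the focal length in pixels is half the picture's height over the tangent of half this angle, whatever the lens; pixels are square), "cx", "cy" (the principal point, pixels), "rvec" (rotation vector, rad) and "tvec" (3), from world to camera coordinates, as OpenCV has them; the wrist camera has in their place "hand_eye" (4x4, takes a point from camera to tool coordinates, whose origin is the TCP and whose axes are the flange's). Camera axes: x right, y down, z forward; pixel columns grow to the right and rows downward; lengths in m; the calibration is good to about 2 mm. A picture is of the moment at which its call begins: read the wrist's pose just before it. calibration takes no time and is no camera call.
- close_job(): hands the job in; it is judged then, once.
The state is a dict: "time": time; "joint_positions": joint angles; "qd": joint speeds; "joint_torque": joint torques, N m; "position": TCP position; "tool_rot": TCP orientation; "ft_force": force on the tool from outside, world axes, zero at the start; "torque": the same for the moment, N m; "grip_width": opening from 0.0 (shut) to 1.0 (fully open); "grip_force": force on a finger pad.
Only numpy, scipy, OpenCV 4.12 (cv2) and the standard library are available. Lean on these libraries where they do the work, as an engineer would, in place of code of your own. Each camera call takes 0.05 s, during which the arm holds its last target. There are 200 camera calls.

TASK

Two dishwasher tablets have spilled on the worktop: sweep them along the surface with the fingertips, in through the open front of the steel tray, until each lies wholly inside it. Push them only, do not pick them up, and leave the small dark bowl and everything else on the worktop where it stands.

Things in the scene. Friction and masses are not known exactly. Their poses are not given: they have to be found in the camera images.
- tray: Fixed sheet-steel tray, 130 (own x) x 150 (own y) mm, no front wall. Origin: centre of underside, on the worktop; +x runs from the open front (edge at x = -65) to the back wall (inner face x = 62). A ramp 16 mm long rises from the front edge to the floor, 2 mm above the worktop. Walls 24 mm high, rolled rim to 27 mm, 144 mm clear between; a small tab sticks out 27 mm behind the back.
- tablet0: Dishwasher tablet: a hard pressed block, white below and grey above, 38 mm (own x) by 28 mm (own y) by 18 mm high, about 30 g, loose on the worktop, any yaw. Origin: centre of its underside. One of two alike; it slides when pushed.
- tablet1: Dishwasher tablet: a hard pressed block, white below and grey above, 38 mm (own x) by 28 mm (own y) by 18 mm high, about 30 g, loose on the worktop, any yaw. Origin: centre of its underside. One of two alike; it slides when pushed.
- dip_bowl: Small dark stoneware bowl, 83 mm across, 40 mm high, standing loose among the tablets, sometimes right between a tablet and the tray. Origin: centre of its underside. Must stay where it is.
- peeler: Black peeler, 170 x 25 x 18 mm, lying loose along the front edge of the worktop (long along own x). Origin: middle of its underside. Must stay where it is.
- spoon: Spoon with a coloured handle, 190 x 38 x 14 mm, lying loose near the front edge, left of the tray (long along own x). Origin: middle of its underside. Must stay where it is.
- salt_shaker: Salt shaker, 44 mm across, 90 mm high, standing loose to the left of the tray, behind its back wall. Origin: centre of its underside. Must stay where it is.
- rack_corner (a point): Upper front right corner of the fixed dish rack that stands behind the tray: from this point the rack runs about 0.47 m to the left (+y) and away from the robot (+x), 150 mm high with taller plates in it. The gripper's body must not run into it.
Mind the look-alikes: they are no part of the job. What is shaped like the tablet1 but yellow is not meant.

How it is judged:
At the end, for the whole second after the job is handed in: Both tablets lie at rest wholly inside the sweep tray: each tablet's centre is at least 23 mm behind the tray's front edge and between its walls, not more than 25 mm above the worktop (x of tablet0 in the frame of tray between -0.042 and 0.065 m and y of tablet0 in the frame of tray between -0.075 and 0.075 m and height (world z) of each of tablet0, tablet1 below 0.025 m and linear speed of each of tablet0, tablet1 below 0.02 m/s and x of tablet1 in the frame of tray between -0.042 and 0.065 m and y of tablet1 in the frame of tray between -0.075 and 0.075 m); the robot touches nothing.
It fails at once if a tablet is picked up: raised level by more than 12 mm, or in any attitude by more than 25 mm (height (world z) of any of tablet0, tablet1 above 0.025 m or (height (world z) of tablet0 above 0.012 m and angle between tablet0's own z axis and vertical below 0.3 rad) or (height (world z) of tablet1 above 0.012 m and angle between tablet1's own z axis and vertical below 0.3 rad)).
It fails at once if the small dark bowl is moved more than 15 mm or tipped over (distance of dip_bowl from where it was at the start of the episode above 0.015 m or angle between dip_bowl's own z axis and vertical above 0.5 rad).
It fails at once if the peeler is moved more than 15 mm (distance of peeler from where it was at the start of the episode above 0.015 m).
It fails at once if the spoon is moved more than 15 mm (distance of spoon from where it was at the start of the episode above 0.015 m).
It fails at once if the salt shaker is moved more than 15 mm or tipped over (distance of salt_shaker from where it was at the start of the episode above 0.015 m or angle between salt_shaker's own z axis and vertical above 0.5 rad).
It also fails if it takes over 64 s, if anything falls off the work surface, if the arm or the gripper's body presses on something with over 40 N, if the wrist force passes 120 N, or if a joint passes its speed limit or range.

## Working session

There is one attempt and no reset: what is moved stays moved. The work goes in short steps, Python scripts to look and compute and a tool call to move; the robot and the scene stay as the last step left them, time stands still between calls to the robot, and variables do not carry over. Pictures are saved under pics/ and viewed, at most 10 in all, crops included, and the job is handed in when it is done.

Besides the shell and the picture viewer there is one more tool, called after "Emit:" as a command line: name --argument value ..., lists and objects as JSON in quotes. send_rows: Moves the arm, as the interface text tells. Its arguments: {"type":"object","properties":{"xyz":{"type":"array"},"dr":{"type":"array"},"jaw":{"type":"number"},"grip_force":{"type":"number"}},"required":["xyz","dr"]}

```bash
ls; mkdir -p pics
cat > h.py <<'E'
from bench import *
import numpy as np, cv2
def K(c,shape=(420,560)):
    f=shape[0]/2/np.tan(np.radians(c["vfov"])/2); return np.array([[f,0,c["cx"]],[0,f,c["cy"]],[0,0,1.]])
def px2w(name,uv,z):
    c=calibration(name);R,_=cv2.Rodrigues(np.array(c["rvec"],float));t=np.array(c["tvec"],float).ravel()
    o=-R.T@t; out=[]
    for u,v in uv:
        d=R.T@np.linalg.inv(K(c))@[u,v,1]; out.append(o+d*(z-o[2])/d[2])
    return np.array(out)
def w2px(name,P):
    c=calibration(name);return cv2.projectPoints(np.array(P,float).reshape(-1,1,3),np.array(c["rvec"],float),np.array(c["tvec"],float),K(c),None)[0].reshape(-1,2)
E
python3 - <<'E'
from h import *
s=get_state();print({k:np.round(v,3) for k,v in s.items()})
for n in("scene","top"):
    im=get_image(n);cv2.imwrite(f"pics/{n}0.png",im[...,::-1]);print(calibration(n))
print(calibration("wrist"))
try: print(nose_length)
except Exception as e: print(e)
import bench;print([k for k in dir(bench) if k[0]!='_'])
E
```

```text
pics
{'time': np.float64(0.0), 'joint_positions': array([ 1.153,  0.322, -0.07 ,  1.452,  0.023,  1.371, -0.057]), 'qd': array([-0.   , -0.   ,  0.001, -0.001, -0.001, -0.003, -0.001]), 'joint_torque': array([-1.0000e-03, -4.9129e+01, -4.0500e-01, -3.1253e+01, -6.4000e-02,
        4.4000e-02,  0.0000e+00]), 'position': array([ 0.272, -0.59 ,  0.238]), 'tool_rot': array([-3.067e+00, -6.730e-01,  1.000e-03]), 'ft_force': array([-0.063,  0.069,  0.205]), 'torque': array([-0.033, -0.013,  0.001]), 'grip_force': np.float64(0.0), 'grip_width': np.float64(1.002)}
{'vfov': 52.76792791223391, 'cx': 274.95611265691497, 'cy': 217.1537896885112, 'rvec': array([ 1.19483266, -2.25941628,  0.99122522]), 'tvec': array([0.31511864, 0.33670713, 1.17835578])}
{'vfov': 53.1143911317489, 'cx': 278.34398906311736, 'cy': 214.30662987719197, 'rvec': array([ 2.17139901, -2.109919  ,  0.20157025]), 'tvec': array([0.01523903, 0.4951825 , 1.19906264])}
{'vfov': 59.7291041696943, 'cx': 275.8605410510924, 'cy': 209.91217719561428, 'hand_eye': array([[ 6.85168878e-04, -9.68159182e-01, -2.50334436e-01,
         6.88673401e-02],
       [ 9.99999573e-01,  8.18699954e-04, -4.29278904e-04,
         1.03811908e-04],
       [ 6.20559103e-04, -2.50334035e-01,  9.68159329e-01,
        -1.45469394e-01],
       [ 0.00000000e+00,  0.00000000e+00,  0.00000000e+00,
         1.00000000e+00]])}
0.017
['MotionError', 'calibration', 'close_job', 'get_image', 'get_state', 'nose_length']
```

View pics/top0.png

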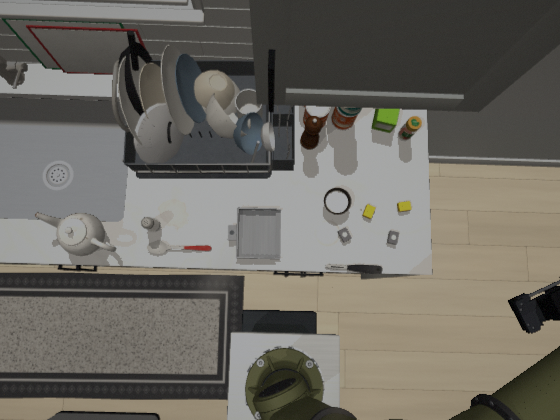

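View pics/scene0.png

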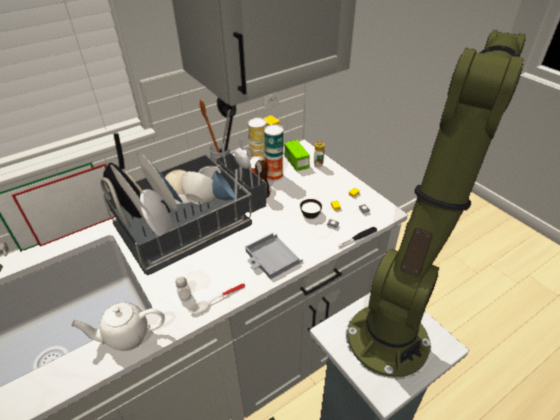

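Top view: the candidates are the grey blocks at (344,236) and (393,238), plus yellow look-alikes at (369,212) and (404,207). I choose the grey ones. The tray is at (259,234) with its tab on the left, so it opens to the right. The bowl is at (337,201) and the peeler at (355,268).

Run:
```python
from h import *
im=cv2.imread("pics/top0.png")
c=im[180:280,220:420];cv2.imwrite("pics/c1.png",cv2.resize(c,None,fx=4,fy=4,interpolation=cv2.INTER_CUBIC))
```

```text
(no output)
```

View pics/c1.png

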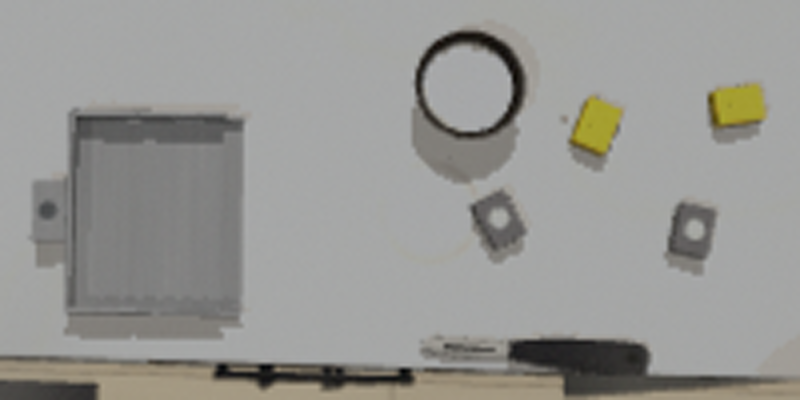

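Crop: tablet A (grey, white dot) is at crop (499,221), B at (693,231). The yellow blocks are clearly distinct. Tray front edge is at crop u≈243, v 113–314.

Run:
```python
from h import *
np.set_printoptions(precision=1,suppress=True)
f=lambda L:[((u+.5)/4-.5+220,(v+.5)/4-.5+180) for u,v in L]
def p(n,L,z): print(n,(px2w("top",f(L),z)[:,:2]*1000).tolist().__repr__() if 0 else (px2w("top",f(L),z)[:,:2]*1000).round(1).tolist())
p("A c+corners",[(499,220),(471,202),(503,189),(525,236),(497,251)],.018)
p("B c+corners",[(693,230),(675,202),(716,206),(709,258),(669,255)],.018)
p("yellow",[(597,125),(571,148),(738,105),(712,127)],.018)
p("bowl top l,r,t,b",[(416,83),(525,83),(470,30),(470,138)],.04)
p("tray front",[(243,113),(243,314)],.0)
p("tray rim corners TL TR BL BR",[(70,108),(243,113),(67,315),(240,314)],.027)
p("peeler",[(420,347),(650,357),(510,338),(600,338)],.015)
p("counter edge",[(10,357),(770,375)],0)
```

```text
A c+corners [[442.9, -170.4], [455.9, -149.3], [466.5, -173.4], [431.5, -189.9], [419.6, -168.9]]
B c+corners [[439.7, -316.4], [460.5, -303.2], [458.4, -334.1], [419.0, -328.0], [420.3, -298.0]]
yellow [[517.5, -244.8], [499.3, -224.9], [536.3, -352.6], [518.7, -332.4]]
bowl top l,r,t,b [[541.1, -104.4], [543.7, -186.0], [583.0, -144.7], [500.7, -144.9]]
tray front [[521.9, 23.1], [368.5, 19.1]]
tray rim corners TL TR BL BR [[516.7, 153.2], [516.8, 23.7], [362.4, 148.7], [366.7, 21.9]]
peeler [[346.9, -112.3], [344.3, -283.3], [355.4, -179.1], [357.3, -246.2]]
counter edge [[331.7, 191.9], [334.1, -377.6]]
```

Emit:
send_rows --xyz '[[18, -15, 0], [36, -30, 0], [54, -45, 0], [72, -60, 0], [90, -75, 0], [108, -90, 0], [126, -105, 0], [144, -120, 0], [165, -138, 0], [185, -156, 0]]' --dr '[[0, 0, -0.12], [0, 0, -0.24], [0, 0, -0.36], [0, 0, -0.48], [0, 0, -0.6], [0, 0, -0.72], [0, 0, -0.84], [0, 0, -0.96], [0, 0, -1.08], [0, 0, -1.139]]' --jaw 14 --grip_force 20

```text
time: 0.93
position: [0.375, -0.3698, 0.2391]
tool_rot: [-2.216, -2.226, 0.0]
ft_force: [0.0, 0.2, 0.1]
grip_width: 0.323
grip_force: 0.0
```

Emit:
send_rows --xyz '[[25, 12, 0], [50, 24, 10], [75, 36, 30], [100, 48, 60], [122, 58, 90], [138, 64, 110], [146, 68, 130], [146, 68, 139], [146, 68, 139], [146, 68, 139]]' --dr '[[0, 0, 0], [0, 0, 0], [0, 0, 0], [0, 0, 0], [0, 0, 0], [0, 0, 0], [0, 0, 0], [0, 0, 0], [0, 0, 0], [0, 0, 0]]'

```text
time: 1.77
position: [0.4424, -0.226, 0.1007]
tool_rot: [-2.223, -2.22, 0.001]
ft_force: [0.2, 0.1, 0.0]
grip_width: 0.16
grip_force: 0.0
```

Run:
```python
from h import *
s=get_state();print(s["position"],s["tool_rot"],s["grip_width"],s["time"])
w=get_image("wrist");t=get_image("top")[180:280,220:420]
t=cv2.resize(t,(560,280),interpolation=cv2.INTER_CUBIC)
cv2.imwrite("pics/w1.png",cv2.vconcat([w,t])[...,::-1][:600])
```

```text
[ 0.44242181 -0.22599355  0.10073441] [-2.22261839e+00 -2.21995320e+00  7.56995108e-04] 0.16010584974252204 1.7667
```

View pics/w1.png

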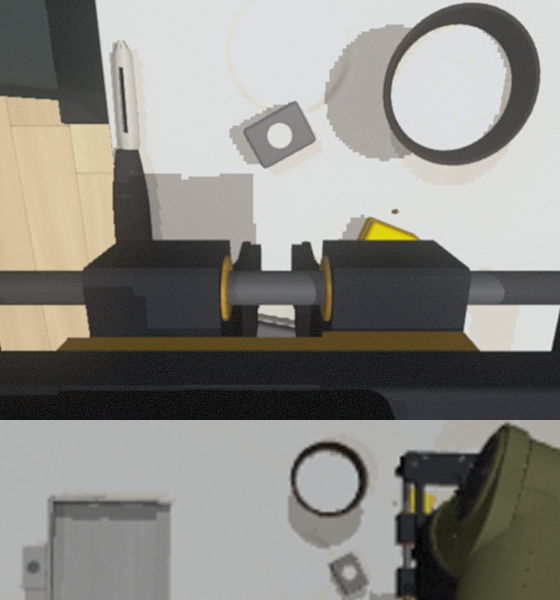

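Wrist view: tablet A is at (280,134), centred ahead of the fingers (u≈276), and the bowl and peeler are clear of the lane. Now I descend and start pushing.

Emit:
send_rows --xyz '[[0, 1, 20], [0, 2, 40], [0, 2, 60], [0, 2, 72], [0, 2, 77], [0, 2, 77], [8, 2, 77], [15, 2, 77], [21, 2, 77], [27, 2, 77]]' --dr '[[0, 0, 0], [0, 0, 0], [0, 0, 0], [0, 0, 0], [0, 0, 0], [0, 0, 0], [0, 0, 0], [0, 0, 0], [0, 0, 0], [0, 0, 0]]'

```text
time: 2.7
position: [0.4453, -0.1975, 0.0244]
tool_rot: [2.219, 2.221, 0.0]
ft_force: [0.9, 0.4, 0.1]
grip_width: 0.162
grip_force: 0.2
```

Emit:
send_rows --xyz '[[6, 0, 0], [12, 0, 0], [18, 0, 0], [24, 0, 0], [30, 0, 0], [36, 0, 0], [43, 0, 0], [50, 0, 0], [57, 0, 0], [64, 0, 0]]' --dr '[[0, 0, 0], [0, 0, 0], [0, 0, 0], [0, 0, 0], [0, 0, 0], [0, 0, 0], [0, 0, 0], [0, 0, 0], [0, 0, 0], [0, 0, 0]]'

```text
time: 3.53
position: [0.4447, -0.1336, 0.0235]
tool_rot: [2.221, 2.221, -0.0]
ft_force: [-0.2, -1.4, -0.2]
grip_width: 0.161
grip_force: 0.3
```

Run:
```python
from h import *
s=get_state();print(s["position"],s["tool_rot"],s["grip_width"],s["time"])
w=get_image("wrist")
cv2.imwrite("pics/w2.png",w[...,::-1])
```

```text
[ 0.44472433 -0.13355002  0.02354587] [ 2.22140321e+00  2.22140027e+00 -7.94643235e-05] 0.16079092338883097 3.5333
```

View pics/w2.png

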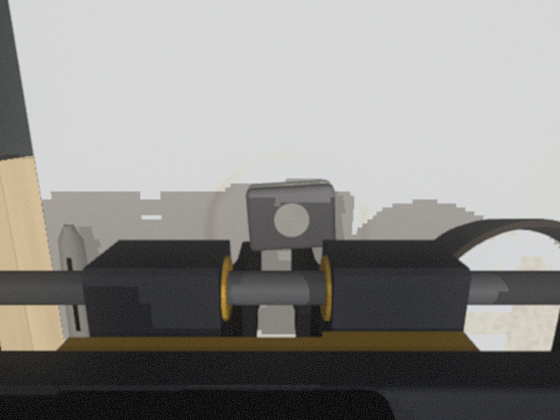

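Wrist view: tablet A (291,218) sits square against both fingertips, about 6 mm off to +x, which is fine. I keep pushing.

Emit:
send_rows --xyz '[[8, 0, 0], [18, 0, 0], [28, 1, 0], [38, 1, 0], [49, 1, 0], [60, 2, 0], [71, 2, 0], [82, 2, 0], [93, 3, 0], [104, 3, 0]]' --dr '[[0, 0, 0], [0, 0, 0], [0, 0, 0], [0, 0, 0], [0, 0, 0], [0, 0, 0], [0, 0, 0], [0, 0, 0], [0, 0, 0], [0, 0, 0]]'

```text
time: 4.42
position: [0.4478, -0.029, 0.0236]
tool_rot: [2.221, 2.222, 0.0]
ft_force: [0.5, -0.1, 0.4]
grip_width: 0.161
grip_force: 0.1
```

Emit:
send_rows --xyz '[[10, 0, 0], [20, 0, 0], [32, 0, 0], [44, 0, 0], [56, 0, 0], [68, 0, 0], [80, 0, 0], [92, 0, 0], [104, 0, 0], [112, 0, 0]]' --dr '[[0, 0, 0], [0, 0, 0], [0, 0, 0], [0, 0, 0], [0, 0, 0], [0, 0, 0], [0, 0, 0], [0, 0, 0], [0, 0, 0], [0, 0, 0]]'

```text
time: 5.25
position: [0.4476, 0.0834, 0.0236]
tool_rot: [-2.22, -2.223, -0.0]
ft_force: [1.0, -0.1, -0.6]
grip_width: 0.16
grip_force: 0.1
```

Run:
```python
from h import *
s=get_state();print(s["position"],s["ft_force"],s["time"])
w=get_image("wrist")
cv2.imwrite("pics/w3.png",w[...,::-1])
```

```text
[0.44755402 0.08338077 0.02358887] [ 1.0077007  -0.12745119 -0.58617306] 5.25
```

View pics/w3.png

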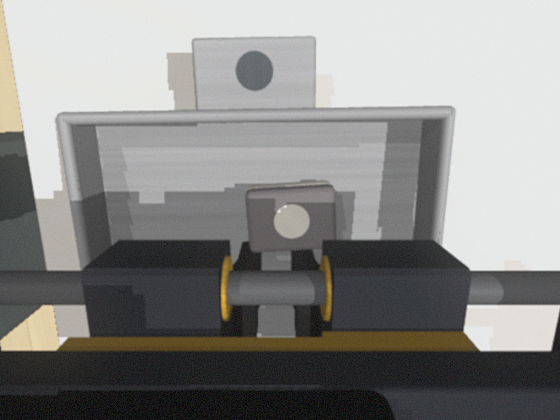

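Tablet A (291,220) is well inside the tray. I nudge it further back, retreat and lift.

Emit:
send_rows --xyz '[[5, 0, 0], [10, 0, 0], [14, 0, 0], [14, 0, 0], [6, 0, 0], [-2, 0, 0], [-2, 0, -25], [-2, 0, -50], [-2, 0, -76], [-2, 0, -76]]' --dr '[[0, 0, 0], [0, 0, 0], [0, 0, 0], [0, 0, 0], [0, 0, 0], [0, 0, 0], [0, 0, 0], [0, 0, 0], [0, 0, 0], [0, 0, 0]]'

```text
time: 6.13
position: [0.4511, 0.0789, 0.1039]
tool_rot: [2.219, 2.215, 0.008]
ft_force: [1.0, 0.3, -0.4]
grip_width: 0.161
grip_force: 0.0
```

Emit:
send_rows --xyz '[[-20, 0, 0], [-45, 0, 0], [-70, 0, 0], [-95, -1, 0], [-120, -2, 0], [-145, -3, 0], [-170, -4, 0], [-195, -5, 0], [-215, -6, 0], [-230, -7, 0]]' --dr '[[0, 0, 0], [0, 0, 0], [0, 0, 0], [0, 0, 0], [0, 0, 0], [0, 0, 0], [0, 0, 0], [0, 0, 0], [0, 0, 0], [0, 0, 0]]'

```text
time: 6.97
position: [0.4395, -0.1537, 0.099]
tool_rot: [-2.226, -2.217, 0.002]
ft_force: [0.7, 0.1, -1.0]
grip_width: 0.162
grip_force: 0.0
```

Emit:
send_rows --xyz '[[-20, 0, 0], [-45, 0, 0], [-70, 0, 0], [-95, 0, 0], [-120, 0, 0], [-145, 0, 0], [-170, 0, 0], [-195, 0, 0], [-213, 0, 0], [-213, 0, 0]]' --dr '[[0, 0, 0], [0, 0, 0], [0, 0, 0], [0, 0, 0], [0, 0, 0], [0, 0, 0], [0, 0, 0], [0, 0, 0], [0, 0, 0], [0, 0, 0]]'

```text
time: 7.8
position: [0.438, -0.3691, 0.0988]
tool_rot: [2.229, 2.213, -0.004]
ft_force: [-0.4, -0.9, -0.7]
grip_width: 0.158
grip_force: 0.0
```

Run:
```python
from h import *
s=get_state();print(s["position"],s["ft_force"],s["time"])
w=get_image("wrist")
t=cv2.resize(get_image("top")[190:255,220:360],(560,260),interpolation=cv2.INTER_CUBIC)
cv2.imwrite("pics/w4.png",cv2.vconcat([w[:340],t])[...,::-1])
```

```text
[ 0.43798209 -0.36910179  0.09877953] [-0.38657221 -0.89922323 -0.67918014] 7.8
```

View pics/w4.png

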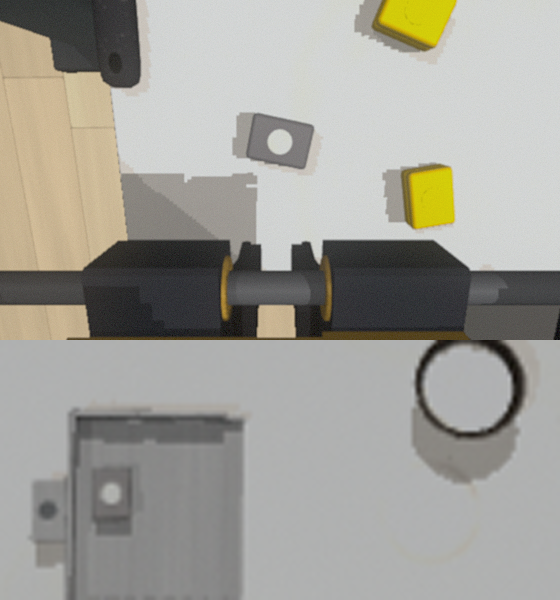

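A lies near the tray back. B (280,141) is centred ahead, the yellow blocks at (428,197) and (415,20) are clear of the lane. I descend and push B.

Emit:
send_rows --xyz '[[0, 1, 20], [0, 2, 40], [0, 3, 60], [0, 3, 71], [0, 3, 76], [0, 3, 76], [8, 3, 76], [16, 3, 76], [23, 3, 76], [29, 3, 76]]' --dr '[[0, 0, 0], [0, 0, 0], [0, 0, 0], [0, 0, 0], [0, 0, 0], [0, 0, 0], [0, 0, 0], [0, 0, 0], [0, 0, 0], [0, 0, 0]]'

```text
time: 8.73
position: [0.4445, -0.3332, 0.0245]
tool_rot: [2.219, 2.222, 0.0]
ft_force: [-0.4, -0.5, 0.2]
grip_width: 0.161
grip_force: 0.2
```

Emit:
send_rows --xyz '[[6, 0, 0], [12, 0, 0], [18, 0, 0], [25, 0, 0], [32, 0, 0], [40, 0, 0], [48, 0, 0], [57, 0, 0], [66, 0, 0], [76, 0, 0]]' --dr '[[0, 0, 0], [0, 0, 0], [0, 0, 0], [0, 0, 0], [0, 0, 0], [0, 0, 0], [0, 0, 0], [0, 0, 0], [0, 0, 0], [0, 0, 0]]'

```text
time: 9.57
position: [0.4437, -0.2573, 0.0235]
tool_rot: [-2.221, -2.221, 0.0]
ft_force: [-0.5, 0.3, 0.5]
grip_width: 0.163
grip_force: 0.2
```

Emit:
send_rows --xyz '[[10, 0, 0], [20, 0, 0], [30, 0, 0], [41, 0, 0], [52, 0, 0], [63, 0, 0], [74, 0, 0], [85, 0, 0], [95, 0, 0], [104, 0, 0]]' --dr '[[0, 0, 0], [0, 0, 0], [0, 0, 0], [0, 0, 0], [0, 0, 0], [0, 0, 0], [0, 0, 0], [0, 0, 0], [0, 0, 0], [0, 0, 0]]'

```text
time: 10.4
position: [0.4437, -0.153, 0.0235]
tool_rot: [-2.221, -2.222, 0.0]
ft_force: [-0.3, 0.2, 0.3]
grip_width: 0.162
grip_force: 0.1
```

Run:
```python
from h import *
s=get_state();print(s["position"],s["ft_force"],s["time"])
w=get_image("wrist")
cv2.imwrite("pics/w5.png",w[...,::-1])
```

```text
[ 0.44372292 -0.15302558  0.0235422 ] [-0.31358697  0.20015492  0.25895331] 10.4
```

View pics/w5.png

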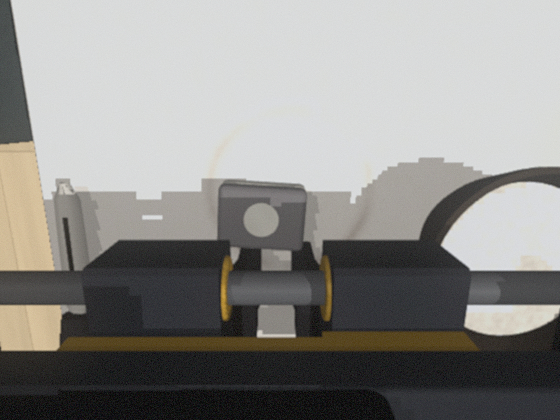

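B (261,219) is square against the fingertips. I push it on into the tray, with the TCP stopping at y≈0.055.

Emit:
send_rows --xyz '[[8, 0, 0], [18, 0, 0], [28, 0, 0], [39, 0, 0], [50, 0, 0], [61, 0, 0], [72, 0, 0], [83, 0, 0], [94, 0, 0], [105, 0, 0]]' --dr '[[0, 0, 0], [0, 0, 0], [0, 0, 0], [0, 0, 0], [0, 0, 0], [0, 0, 0], [0, 0, 0], [0, 0, 0], [0, 0, 0], [0, 0, 0]]'

```text
time: 11.28
position: [0.4437, -0.0481, 0.0236]
tool_rot: [2.221, 2.222, -0.0]
ft_force: [0.5, -0.4, -0.8]
grip_width: 0.162
grip_force: 0.1
```

Emit:
send_rows --xyz '[[10, 0, 0], [21, 0, 0], [32, 0, 0], [43, 0, 0], [54, 0, 0], [65, 0, 0], [76, 0, 0], [87, 0, 0], [96, 0, 0], [103, 0, 0]]' --dr '[[0, 0, 0], [0, 0, 0], [0, 0, 0], [0, 0, 0], [0, 0, 0], [0, 0, 0], [0, 0, 0], [0, 0, 0], [0, 0, 0], [0, 0, 0]]'

```text
time: 12.12
position: [0.4436, 0.055, 0.0235]
tool_rot: [-2.22, -2.222, -0.0]
ft_force: [-0.2, -0.5, 0.4]
grip_width: 0.159
grip_force: 0.1
```

Emit:
send_rows --xyz '[[0, 0, 0], [-5, 0, 0], [-12, 0, 0], [-16, 0, 0], [-16, 0, -20], [-16, 0, -45], [-16, 0, -70], [-16, 0, -95], [-16, 0, -120], [-16, 0, -130]]' --dr '[[0, 0, 0], [0, 0, 0], [0, 0, 0], [0, 0, 0], [0, 0, 0], [0, 0, 0], [0, 0, 0], [0, 0, 0], [0, 0, 0], [0, 0, 0]]'

```text
time: 12.95
position: [0.4455, 0.0367, 0.1568]
tool_rot: [2.221, 2.216, 0.005]
ft_force: [0.8, 0.2, 0.2]
grip_width: 0.159
grip_force: 0.0
```

Emit:
send_rows --xyz '[[-20, 0, 0], [-40, 0, 0], [-65, 0, 0], [-90, 0, 0], [-115, 0, 0], [-140, 0, 0], [-165, 0, 0], [-185, 0, 0], [-200, 0, 0], [-200, 0, 0]]' --dr '[[0, 0, 0], [0, 0, 0], [0, 0, 0], [0, 0, 0], [0, 0, 0], [0, 0, 0], [0, 0, 0], [0, 0, 0], [0, 0, 0], [0, 0, 0]]'

```text
time: 13.78
position: [0.4424, -0.1666, 0.1526]
tool_rot: [-2.228, -2.214, 0.002]
ft_force: [-1.0, 0.2, -0.5]
grip_width: 0.158
grip_force: 0.0
```

Run:
```python
from h import *
s=get_state();print(s["position"],s["ft_force"],s["time"])
t=cv2.resize(get_image("top")[180:280,220:420],(800,400),interpolation=cv2.INTER_CUBIC)
cv2.imwrite("pics/t5.png",t[...,::-1])
```

```text
[ 0.44240726 -0.16656487  0.15263722] [-1.03697276  0.15001904 -0.49271466] 13.7833
```

View pics/t5.png

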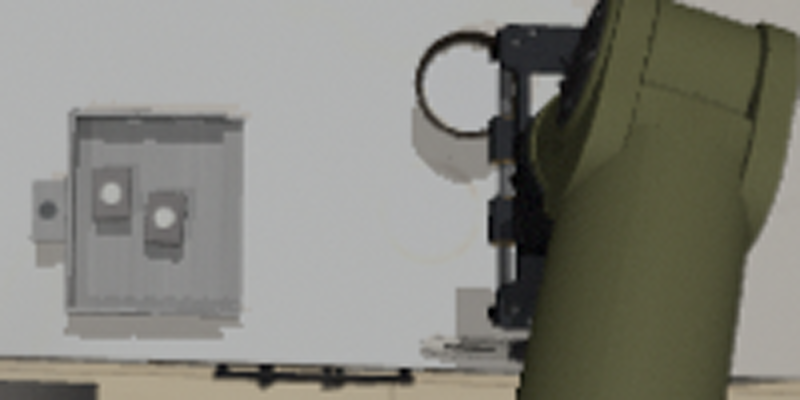

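Both tablets lie inside the tray, at crop (111,193) and (165,217). The front edge is at u≈243, so B is about 60 mm behind it. The bowl and peeler have not moved and the arm is clear.

```bash
python3 -c "
from bench import *
print(close_job())"
```

```text
the job is handed in; nothing more can be done
None
```

I swept both grey tablets into the steel tray by pushing only and handed the job in at about 14 s; the last overhead picture shows both wholly inside, with bowl and peeler unmoved, but no verdict came back.

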